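Clear and press the sunken reset key of a polishing drive

ROBOT

A 7-joint arm with a two-finger parallel gripper is mounted at the origin on the work surface. World frame = base frame: x ahead of the robot, y to its left, z up, the work surface at z = 0. Lengths are in m, angles in rad, forces in N, time in s.
With the tool pointing down it reaches from about 0.35 to 0.9 m from the base axis. Payload 19.9 kg.
Tool frame: the origin (TCP) lies on the centre line of the jaws, within the pads' length; the fingertips stand 19 mm ahead of it and the grasp point (between the pads) is the TCP; z points along the fingers, y is the line along which they close (so a half turn about z gives the same grasp; the last joint's range is limited). The gripper opens to 85 mm and grips with 20 to 120 N. Pads are 22 mm wide; open, the fingers measure 114 mm over their backs; the gripper's body (76 mm by 85 mm) begins 54 mm behind the grasp point. The pads swing forward as they close: fully open they stand 13 mm farther back than shut.
Start: joints at [1.091, 0.417, -0.01, 1.614, 0.005, 1.111, -0.053], TCP at [0.266, -0.566, 0.25] pointing down, gripper open.
Joint ranges: [-2.81, 2.81], [-0.39, 2.02], [-1.27, 1.25], [0.06, 2.57], [-1.19, 4.33], [0.19, 2], [-2.82, 2.82]. Speed limits (rad/s): [1.89, 1.89, 2.39, 2.39, 3.01, 3.01, 3.01].

INTERFACE

Orientations are given as a 3x3 rotation matrix whose columns are the frame's x, y, z axes.
In Python, from station import bot, eyes gives the robot as it stands.
- The arm moves only by the tool send_rows, never from a script. Its argument "commands" is a list of rows, each an object of numbers: "x", "y", "z": the shift along the tool's x, y, z in m; "twist": the turn about the tool's z in rad; "claw": the opening, from 0 (shut) to 1 (fully open). In form: [{"x": .., "y": .., "z": .., "twist": .., "claw": ..}, ...]. A call has 1 to 20 rows; each row shifts and turns the commanded pose from where the row before left it, along the tool's axes as they then stand; what a row does not reach is not made up. A row lasts 1/10 s, in which the tool goes at most 50 mm and 8.59 degrees, less where a joint would pass 70% of its speed; a pose out of reach is approached as far as the arm can. A call with a gripper value outside its range is refused whole. The fingers move at their own pace and stop on an object; "grip_force" is the grip in N (left out, the last holds). Time passes only in rows, so rows that do not move let the fingers close. It gives the time, the measured TCP pose, the force, the opening and the grip force at its end, in the units of the state.
- bot.state(): the state, without advancing time (a new reading comes with each control period).
- eyes.grab_frame(name): name is "scene" or "top" or "wrist"; returns a dict with "frame" (384x512x3 uint8, blue, green, red), "range_z" (384x512 float32, m along the optical axis (not along the pixel's ray), 0 where there is no reading), "K" (3x3 intrinsics, pixels), "origin" and "rotation" of the camera in the world; the wrist camera has in their place "hand_eye" (4x4, takes a point from camera to tool coordinates, whose origin is the TCP and whose axes are the flange's). Camera axes: x right, y down, z forward; pixel columns grow to the right and rows downward; lengths in m; the calibration is good to about 2 mm. A picture is of the moment at which its call begins: read the wrist's pose just before it.
- bot.finish_job(): hands the job in; it is judged then, once.
The state is a dict: "time": time; "q": joint angles; "joint_velocities": joint speeds; "tau": joint torques, N m; "tcp_pos": TCP position; "ee_rot": TCP orientation; "contact_force": force on the tool from outside, world axes, zero at the start; "torque": the same for the moment, N m; "width": opening from 0.0 (shut) to 1.0 (fully open); "grip_force": force on a finger pad.
Only numpy, scipy, OpenCV 4.12 (cv2) and the standard library are available. Lean on these libraries where they do the work, as an engineer would, in place of code of your own. Each camera call takes 0.05 s, during which the arm holds its last target. There are 200 camera calls.

TASK

The polishing drive on the bench has tripped, and a turned wooden globe base was left standing over the round reset well in one of its three grey units. Gently push the base straight back, without gripping or lifting it, until it stands upright and wholly on the flat rear deck of that same unit, behind the thin dark line across its top; then reach a fingertip down into the round well and press the sunken key fully home, where it stays. Leave the key in the square well alone and do not disturb the other things lying about.

Things in the scene. Friction and masses are not known exactly. Their poses are not given: they have to be found in the camera images.
- reset_unit: fixed grey unit with the round well, one of three in a row (random order); 190 (x) x 100 (y) x 70 mm high, 6 mm gaps, flat tops 82 mm above the bench. Origin: centre of its underside, 12 mm above the bench; z up, x from front to rear. The well is centred at x = -50 mm; behind a thin dark line at x = -15 mm the rear deck, to x = +95 mm, is flat and bare; all three units are parallel
- reset_well (a point): centre of the mouth of the round well, level with the unit's top (82 mm above the bench). The well is 46 mm in diameter, straight-walled and 36 mm deep; it takes the closed fingertips, pointing down
- reset_key (a joint): travel of the round aluminium key in the round well, m: 0 popped up (top 14 mm below the rim), 0.010 fully home (top 24 mm below). It starts at 0 to 0.002. No spring: it slides down stiffly at 4 to 5 N under a slow push (15 mm/s) and stays where it is left; more than 9 N means that it is at its stop
- reset_key_top (a point): centre of the top face of the round key (30 mm in diameter, in the middle of the well); moves down with it
- globe_base: loose turned wooden base of a snow globe: stepped disc, 62 mm across for its lowest 12 mm, 54 mm above that, 28 mm high, 0.1 to 0.2 kg, standing over the round well within 7 mm of its centre. Origin: centre of its underside; z up; round, so yaw means nothing. It slides on the unit's top and stops when the push stops. Over 15 N from the fingers is too much
- stop_unit: grey unit of the same size with a square well in its front part; the brass collar stands on its rear deck. Origin and axes as for the reset unit
- stop_well (a point): centre of the mouth of the square well (46 x 46 mm, 36 mm deep), level with the unit's top
- stop_key (a joint): travel of the square key in the square well, m: 0 popped up, 0.010 home; it must be left at 0
- blank_unit: grey unit of the same size without a well; it carries a fixed black dial 40 mm in diameter, 14 mm high, at x = -50 mm, and a small tin on its rear deck. Origin and axes as for the reset unit
- collar: bystander: loose brass ring, 38 mm across, 18 mm high, on the stop unit's rear deck. Origin: centre of its underside
- tin: bystander: loose round tin, 42 mm across, 30 mm high, on the blank unit's rear deck. Origin: centre of its underside
- big_globe: bystander: large snow globe, glass ball 110 mm across on a wooden base, 143 mm high, on the bench to the left. Origin: centre of its underside
- small_globe: bystander: small snow globe, ball 72 mm across on a red base, 94 mm high, on the bench to the left. Origin: centre of its underside
- screwdriver: bystander: screwdriver lying on the bench to the right
- wrench: bystander: wrench lying on the bench to the right
- paste_jar: bystander: amber jar, 60 mm across, 60 mm high, on the bench to the left. Origin: centre of its underside

How it is judged:
By the outcome, as a careful person would: the job done as asked, in the order asked, and still so for the second after the job is handed in, with the robot touching nothing.
It also fails if it takes over 46 s, if anything falls off the work surface, if the arm or the gripper's body presses on something with over 40 N, if the wrist force passes 120 N, or if a joint passes its speed limit or range.

## Working session

There is one attempt and no reset: what is moved stays moved. The work goes in short steps, Python scripts to look and compute and a tool call to move; the robot and the scene stay as the last step left them, time stands still between calls to the robot, and variables do not carry over. Pictures are saved under pics/ and viewed, at most 10 in all, crops included, and the job is handed in when it is done.

Besides the shell and the picture viewer there is one more tool, called after "Request:" by a JSON object that holds its "api" and its "payload". send_rows: Moves the arm, as the interface text tells. Its arguments: {"type":"object","properties":{"commands":{"type":"array"},"grip_force":{"type":"number"}},"required":["commands"]}

```bash
mkdir -p pics
cat > h.py <<'E'
import numpy as np, cv2
from station import bot, eyes
def cloud(f, R=None, t=None):
    K=f["K"]; z=f["range_z"]; v,u=np.mgrid[:384,:512]
    P=np.stack([(u-K[0,2])/K[0,0]*z,(v-K[1,2])/K[1,1]*z,z],-1)
    if R is None: R=np.array(f["rotation"]); t=np.array(f["origin"])
    return P@np.array(R).T+t
E
python3 - <<'E'
from h import *
s=bot.state(); print(s)
for n in("scene","top"):
    f=eyes.grab_frame(n); np.savez(n,**f); cv2.imwrite(f"pics/{n}.png",f["frame"]); print(n,f["K"],f["origin"],f["rotation"])
E
```

```text
{'time': 0.0, 'q': array([ 1.09047471,  0.41799791, -0.01029889,  1.61418771,  0.00471065,
        1.11066813, -0.05298617]), 'joint_velocities': array([ 9.83410460e-05,  6.72765372e-04, -3.48175624e-04, -9.54246233e-04,
        1.38449650e-03, -5.22519451e-04, -4.05894120e-05]), 'tau': array([-5.75912447e-03, -8.64465594e+01,  6.75191022e-01, -4.34909821e+01,
        1.88253442e-02,  7.47348298e-03,  1.12646873e-06]), 'tcp_pos': array([ 0.26539543, -0.56549608,  0.24963964]), 'ee_rot': array([[ 9.05243101e-01,  4.24893571e-01, -6.17286871e-04],
       [ 4.24894007e-01, -9.05242471e-01,  1.07271167e-03],
       [-1.03006000e-04, -1.23334633e-03, -9.99999234e-01]]), 'contact_force': array([ 0.1483606 ,  0.53344434, -0.1499705 ]), 'torque': array([-0.01066287,  0.07208101,  0.04188623]), 'grip_force': 0.0, 'width': 0.9955302349256191}
scene [[415.68612553   0.         248.78416924]
 [  0.         415.68612553 187.43521216]
 [  0.           0.           1.        ]] [ 1.14765399 -0.66310809  0.82910961] [[ 0.75352123  0.41576683 -0.50925799]
 [ 0.65737914 -0.48551455  0.57630572]
 [-0.00764336 -0.76903417 -0.63916197]]
top [[358.51626335   0.         252.58919755]
 [  0.         358.51626335 186.12563114]
 [  0.           0.           1.        ]] [0.48374341 0.04523414 1.12578686] [[ 3.40113581e-03 -9.97026591e-01  7.69831796e-02]
 [-9.99994187e-01 -3.40969851e-03  2.02117371e-05]
 [ 2.42337793e-04 -7.69828008e-02 -9.97032391e-01]]
```

View pics/top.png

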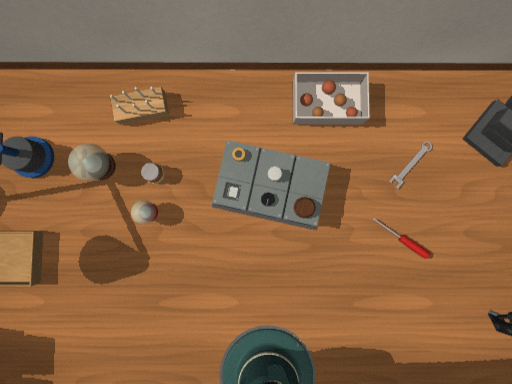

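View pics/scene.png

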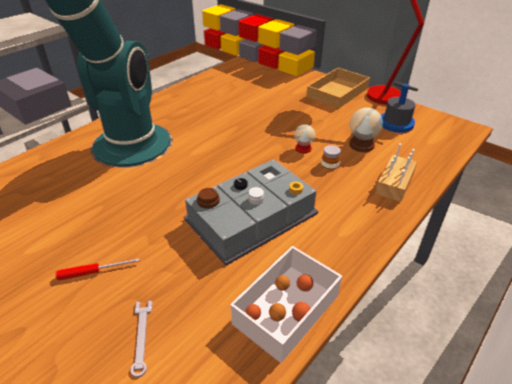

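The top view shows three units with the square well (232,191) on the left, the dial (268,199) in the middle, and the reset unit on the right with the brown base at (304,208). Rear is up in the image. The scene view agrees.

Run:
```python
from h import *
for n in("top","scene"):
    f=dict(np.load(n+".npz")); P=cloud(f); Z=P[...,2]; f_=f["frame"]
    near=(P[...,0]>.35)&(P[...,0]<.75)&(abs(P[...,1])<.3)
    m=near&(Z>.073)&(Z<.125); 
    n_,l,st,c=cv2.connectedComponentsWithStats(m.astype(np.uint8)); k=1+st[1:,4].argmax(); m=l==k
    print(n,st[k], "plane z",np.median(Z[m&(Z<.09)]))
    # robust rectangle of the top
    q=P[m&(abs(Z-np.median(Z[m&(Z<.09)]))<.005)][:,:2].astype(np.float32)
    (c,s,a)=cv2.minAreaRect(q*1000); print("rect",c,s,a)
    hsv=cv2.cvtColor(f_,cv2.COLOR_BGR2HSV)
    b=m&(Z>.098)&(hsv[...,1]>80)&(hsv[...,2]<150)
    n_,l,st,c=cv2.connectedComponentsWithStats(b.astype(np.uint8)); k=1+st[1:,4].argmax(); b=l==k
    print("base n",b.sum(),"z",np.median(Z[b]),cv2.minEnclosingCircle((P[b][:,:2]*1000).astype(np.float32)),P[b].mean(0))
    t=b&(Z>.106);print("base top n",t.sum(),cv2.minEnclosingCircle((P[t][:,:2]*1000).astype(np.float32)),P[t].mean(0))
f=dict(np.load("top.npz"));cv2.imwrite("pics/topcrop.png",cv2.resize(f["frame"][130:240,200:345],None,fx=5,fy=5,interpolation=cv2.INTER_CUBIC))
```

```text
top [ 283  156   47   71 2242] plane z 0.0833035591145781
rect (552.1297607421875, -111.70453643798828) (100.36328125, 190.3123016357422) 77.6558609008789
base n 298 z 0.11065359819556064 ((503.424560546875, -103.09171295166016), 29.245670318603516) [ 0.50271934 -0.10202978  0.11014401]
base top n 272 ((503.0173034667969, -103.29097747802734), 26.734268188476562) [ 0.50245416 -0.10235903  0.11099504]
scene [ 185  159  131   83 5202] plane z 0.07990424688528897
rect (575.5532836914062, -7.5947265625) (315.5080871582031, 194.77130126953125) 77.93191528320312
base n 234 z 0.10720019448885815 ((505.61676025390625, -104.27356719970703), 27.522781372070312) [ 0.50914042 -0.10708992  0.1063461 ]
base top n 161 ((505.8788757324219, -103.61455535888672), 25.462369918823242) [ 0.50666412 -0.1047939   0.10800488]
```

View pics/topcrop.png

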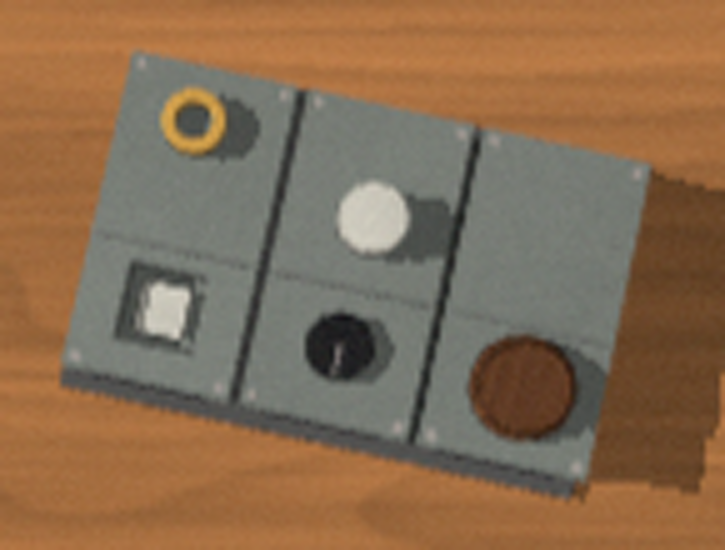

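The reset unit centre is about (0.553, -0.1115), yaw -12.2°, and the base is over the well; the sizes match (190×100). I'll move above a point in front of the base, with the fingers half open as a cradle.

Request:
{"api": "send_rows", "payload": {"commands": [{"x": 0,"y": 0,"z": 0,"twist": 0.13,"claw": 0.5},{"x": 0,"y": 0,"z": 0,"twist": 0.13,"claw": 0.5},{"x": 0,"y": 0,"z": 0,"twist": 0.13,"claw": 0.5},{"x": 0,"y": 0,"z": 0,"twist": 0.13,"claw": 0.5},{"x": 0,"y": 0,"z": 0,"twist": 0.13,"claw": 0.5},{"x": 0.005,"y": -0.036,"z": 0,"twist": 0,"claw": 0.5},{"x": 0.005,"y": -0.036,"z": 0,"twist": 0,"claw": 0.5},{"x": 0.005,"y": -0.036,"z": 0,"twist": 0,"claw": 0.5},{"x": 0.005,"y": -0.036,"z": 0,"twist": 0,"claw": 0.5},{"x": 0.005,"y": -0.036,"z": 0,"twist": 0,"claw": 0.5},{"x": 0.005,"y": -0.036,"z": 0,"twist": 0,"claw": 0.5},{"x": 0.005,"y": -0.036,"z": 0,"twist": 0,"claw": 0.5},{"x": 0.005,"y": -0.036,"z": 0,"twist": 0,"claw": 0.5},{"x": 0.005,"y": -0.036,"z": 0,"twist": 0,"claw": 0.5},{"x": 0.005,"y": -0.036,"z": 0,"twist": 0,"claw": 0.5},{"x": 0.005,"y": -0.036,"z": 0,"twist": 0,"claw": 0.5},{"x": 0.005,"y": -0.036,"z": 0,"twist": 0,"claw": 0.5},{"x": 0.005,"y": -0.036,"z": 0,"twist": 0,"claw": 0.5},{"x": 0.005,"y": -0.036,"z": 0,"twist": 0,"claw": 0.5},{"x": 0,"y": 0,"z": 0,"twist": 0,"claw": 0.5}], "grip_force": 20}}

```text
time: 2.1
tcp_pos: [0.4407, -0.0835, 0.2503]
ee_rot: [[0.979, -0.204, 0.0], [-0.204, -0.979, 0.001], [0.0, -0.001, -1.0]]
contact_force: [-0.2, -1.3, 0.2]
width: 0.501
grip_force: 0.0
```

```bash
cat >> h.py <<'E'
C=np.array([.5527,-.1115]); yaw=np.radians(-12.2); X=np.array([np.cos(yaw),np.sin(yaw)]); Y=np.array([-X[1],X[0]])
def unit(p): d=np.array(p)[:2]-C; return np.round([d@X*1000,d@Y*1000],1)
def wrist(name):
    s=bot.state(); f=eyes.grab_frame("wrist"); H=np.array(f["hand_eye"]); R=s["ee_rot"]@H[:3,:3]; t=s["ee_rot"]@H[:3,3]+s["tcp_pos"]
    cv2.imwrite(f"pics/{name}.png",f["frame"]); return s,f,cloud(f,R,t)
def rep():
    s=bot.state(); R=s["ee_rot"]; print("t",s["time"],"unit",unit(s["tcp_pos"]),"z",s["tcp_pos"][2],"yawerr",np.degrees(np.arctan2(R[1,0],R[0,0])-yaw),"tilt",R[2],"F",s["contact_force"].round(2),"w",s["width"])
E
python3 - <<'E'
from h import *
rep()
s,f,P=wrist("w1"); Z=P[...,2]
v=(f["range_z"]>0)
print((P[v].min(0),P[v].max(0)))
t=v&(abs(Z-.110)<.006)&(P[...,0]>.4); print(t.sum(),np.median(Z[t]))
if t.sum()>50:
    c,r=cv2.minEnclosingCircle((P[t][:,:2]*1000).astype(np.float32)); print("base",c,r,unit(np.array(c)/1000))
E
```

```text
t 2.1 unit [-115.4    3.7] z 0.2502849339459684 yawerr 0.4208449137449482 tilt [ 6.84836226e-05 -1.00001055e-03 -9.99999498e-01] F [-0.24 -1.27  0.16] w 0.5006860595620202
(array([ 0.06091119, -0.38687744, -0.0034676 ]), array([0.62056727, 0.32617969, 0.32285063]))
4522 0.10980220105512425
base (541.879638671875, -60.4625129699707) 83.87554168701172 [-21.4  47.6]
```

View pics/w1.png

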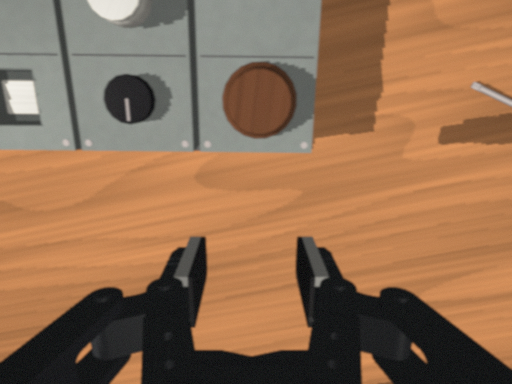

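The wrist view shows the base at (260,99), the dark line at row ~56, and the reset unit spanning columns 197–316. The fingers are clear. Next I'll take refined positions from this close view.

Run:
```python
from h import *
s,f,P=wrist("w1b"); Z=P[...,2]; hsv=cv2.cvtColor(f["frame"],cv2.COLOR_BGR2HSV)
n,l,st,c=cv2.connectedComponentsWithStats(((abs(Z-.110)<.006)).astype(np.uint8))
for k in range(1,n):
    if st[k,4]>500:
        q=P[l==k]; cc,r=cv2.minEnclosingCircle((q[:,:2]*1000).astype(np.float32)); print(c[k],np.median(q[:,2]),cc,r,unit(np.array(cc)/1000))
m=(abs(Z-.082)<.006); n,l,st,c=cv2.connectedComponentsWithStats(m.astype(np.uint8))
print("top z",np.median(Z[m]))
# right side edge and front edge of the unit in unit frame
D=P[...,:2]-C; ux=D@X*1000; uy=D@Y*1000
e=[(ux[r,320-np.argmax(m[r,320:280:-1])],uy[r,320-np.argmax(m[r,320:280:-1])]) for r in range(5,145,20)]; print("right",np.round(e,1).tolist())
e=[]
for cl in range(205,310,15):
    r=165-np.argmax(m[165:130:-1,cl]); e.append((ux[r,cl],uy[r,cl]))
print("front",np.round(e,1).tolist())
e=[]
g=cv2.cvtColor(f["frame"],cv2.COLOR_BGR2GRAY)
for cl in range(205,310,15):
    r=45+np.argmin(g[45:62,cl]); e.append((ux[r,cl],uy[r,cl]))
print("line",np.round(e,1).tolist())
```

```text
[109.70743405   8.23980815] 0.11169099235935004 (593.5252685546875, -15.40218448638916) 18.086456298828125 [ 19.6 102.6]
[254.74755965 100.18248373] 0.10955588373062392 (503.68865966796875, -103.24815368652344) 26.863170623779297 [-49.6  -2.3]
top z 0.08177050575021111
right [[23.5, -49.6], [8.9, -49.5], [-5.9, -49.5], [-21.2, -49.7], [-37.0, -49.1], [-53.4, -49.1], [-70.6, -49.7]]
front [[-93.9, 41.9], [-93.8, 28.4], [-93.5, 14.9], [-93.7, 1.4], [-93.6, -12.0], [-94.5, -25.5], [-94.3, -38.9]]
line [[-13.8, 38.9], [-14.6, 26.5], [-14.5, 14.1], [-18.3, 1.8], [-18.2, -10.7], [-14.3, -23.0], [-14.2, -35.4]]
```

The close view agrees within 1 mm: base at (-49.6, -2.3) mm in the unit frame, top z 0.082. Next I correct laterally and descend in front of the unit.

Request:
{"api": "send_rows", "payload": {"commands": [{"x": 0,"y": 0.0055,"z": 0,"twist": 0.007,"claw": 0.5},{"x": 0,"y": 0,"z": 0.024,"twist": 0,"claw": 0.5},{"x": 0,"y": 0,"z": 0.025,"twist": 0,"claw": 0.5},{"x": 0,"y": 0,"z": 0.025,"twist": 0,"claw": 0.5},{"x": 0,"y": 0,"z": 0.025,"twist": 0,"claw": 0.5},{"x": 0,"y": 0,"z": 0.025,"twist": 0,"claw": 0.5},{"x": 0,"y": 0,"z": 0.023,"twist": 0,"claw": 0.5},{"x": 0,"y": 0,"z": 0,"twist": 0,"claw": 0.5},{"x": 0,"y": 0,"z": 0,"twist": 0,"claw": 0.5},{"x": 0.003,"y": 0,"z": 0,"twist": 0,"claw": 0.5},{"x": 0.003,"y": 0,"z": 0,"twist": 0,"claw": 0.5},{"x": 0.003,"y": 0,"z": 0,"twist": 0,"claw": 0.5},{"x": 0.003,"y": 0,"z": 0,"twist": 0,"claw": 0.5},{"x": 0.003,"y": 0,"z": 0,"twist": 0,"claw": 0.5},{"x": 0,"y": 0,"z": 0,"twist": 0,"claw": 0.5}]}}

```text
time: 3.7
tcp_pos: [0.4535, -0.0963, 0.1033]
ee_rot: [[0.976, -0.216, 0.0], [-0.216, -0.976, 0.0], [0.0, -0.0, -1.0]]
contact_force: [0.3, 1.2, -0.7]
width: 0.498
grip_force: 0.0
```

Run:
```python
from h import *
rep()
f=eyes.grab_frame("scene"); cv2.imwrite("pics/s2.png",cv2.resize(f["frame"][120:270,150:350],None,fx=4,fy=4,interpolation=cv2.INTER_CUBIC))
```

```text
t 3.7 unit [-100.2   -6.1] z 0.10332443454427406 yawerr -0.2981963120317025 tilt [ 1.36219786e-04 -7.80827718e-05 -9.99999988e-01] F [ 0.32  1.17 -0.67] w 0.4976600681343758
```

View pics/s2.png

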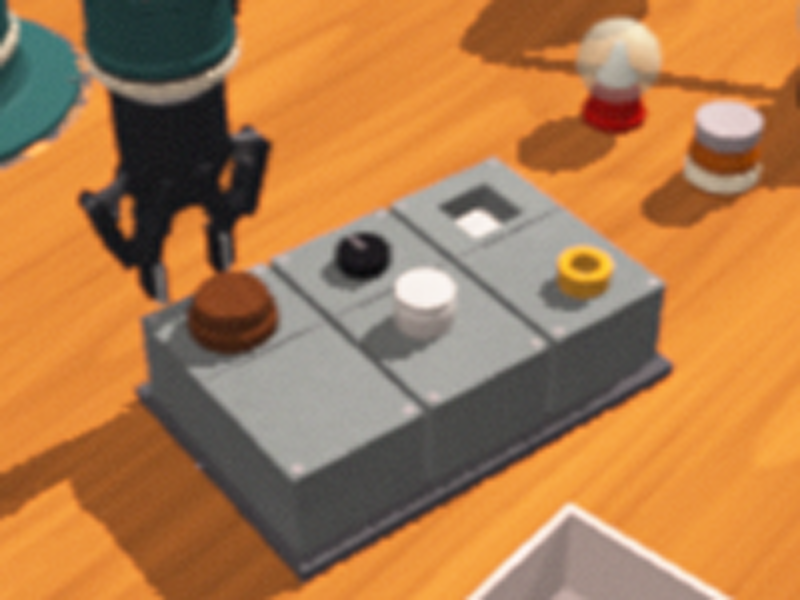

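The fingers have come down at the front edge and straddle the base at (233,312), not yet touching it. Next I centre and start the gentle push.

Request:
{"api": "send_rows", "payload": {"commands": [{"x": 0,"y": -0.004,"z": 0,"twist": -0.005,"claw": 0.5},{"x": 0,"y": 0,"z": 0.0005,"twist": 0,"claw": 0.5},{"x": 0.003,"y": 0,"z": 0,"twist": 0,"claw": 0.5},{"x": 0.003,"y": 0,"z": 0,"twist": 0,"claw": 0.5},{"x": 0.003,"y": 0,"z": 0,"twist": 0,"claw": 0.5},{"x": 0.002,"y": 0,"z": 0,"twist": 0,"claw": 0.5},{"x": 0.002,"y": 0,"z": 0,"twist": 0,"claw": 0.5},{"x": 0.002,"y": 0,"z": 0,"twist": 0,"claw": 0.5},{"x": 0.002,"y": 0,"z": 0,"twist": 0,"claw": 0.5},{"x": 0.002,"y": 0,"z": 0,"twist": 0,"claw": 0.5},{"x": 0.002,"y": 0,"z": 0,"twist": 0,"claw": 0.5},{"x": 0.002,"y": 0,"z": 0,"twist": 0,"claw": 0.5},{"x": 0.002,"y": 0,"z": 0,"twist": 0,"claw": 0.5},{"x": 0.002,"y": 0,"z": 0,"twist": 0,"claw": 0.5},{"x": 0.002,"y": 0,"z": 0,"twist": 0,"claw": 0.5}]}}

```text
time: 5.25
tcp_pos: [0.4825, -0.0985, 0.1028]
ee_rot: [[0.977, -0.212, -0.0], [-0.212, -0.977, 0.0], [-0.0, -0.0, -1.0]]
contact_force: [-1.1, 0.7, 0.1]
width: 0.5
grip_force: 0.3
```

```bash
cat >> h.py <<'E'
def base(name="top"):
    f=eyes.grab_frame(name); P=cloud(f); Z=P[...,2]; hsv=cv2.cvtColor(f["frame"],cv2.COLOR_BGR2HSV)
    b=(P[...,0]>.4)&(P[...,0]<.75)&(abs(P[...,1])<.25)&(Z>.098)&(Z<.125)&(hsv[...,1]>80)&(hsv[...,2]<150)
    n,l,st,c=cv2.connectedComponentsWithStats(b.astype(np.uint8)); b=l==1+st[1:,4].argmax()
    c,r=cv2.minEnclosingCircle((P[b][:,:2]*1000).astype(np.float32)); print(name,"base",unit(np.array(c)/1000),r,"mean",unit(P[b].mean(0)),b.sum(),"z",np.percentile(Z[b],[10,50,90]).round(4)); return f
E
python3 - <<'E'
from h import *
rep(); base("scene"); base("top");
E
```

```text
t 5.25 unit [-71.4  -2.2] z 0.10276107845723509 yawerr -0.01852052453909677 tilt [-1.12465065e-04 -4.03282089e-05 -9.99999993e-01] F [-1.11  0.72  0.12] w 0.5002375231744256
scene base [-38.5  -1.2] 30.205785751342773 mean [-33.1  -5.2] 244 z [0.1026 0.1072 0.1095]
top base [ 48.6 200.9] 1.9099990129470825 mean [ 48.6 200.9] 2 z [0.0998 0.1011 0.1024]
```

The base follows with about 1 N. Continuing.

Request:
{"api": "send_rows", "payload": {"commands": [{"x": 0.003,"y": 0,"z": 0,"twist": 0,"claw": 0.5},{"x": 0.003,"y": 0,"z": 0,"twist": 0,"claw": 0.5},{"x": 0.003,"y": 0,"z": 0,"twist": 0,"claw": 0.5},{"x": 0.003,"y": 0,"z": 0,"twist": 0,"claw": 0.5},{"x": 0.003,"y": 0,"z": 0,"twist": 0,"claw": 0.5},{"x": 0.003,"y": 0,"z": 0,"twist": 0,"claw": 0.5},{"x": 0.003,"y": 0,"z": 0,"twist": 0,"claw": 0.5},{"x": 0.003,"y": 0,"z": 0,"twist": 0,"claw": 0.5},{"x": 0.003,"y": 0,"z": 0,"twist": 0,"claw": 0.5},{"x": 0.003,"y": 0,"z": 0,"twist": 0,"claw": 0.5},{"x": 0.003,"y": 0,"z": 0,"twist": 0,"claw": 0.5},{"x": 0.003,"y": 0,"z": 0,"twist": 0,"claw": 0.5},{"x": 0.003,"y": 0,"z": 0,"twist": 0,"claw": 0.5},{"x": 0.003,"y": 0,"z": 0,"twist": 0,"claw": 0.5},{"x": 0.003,"y": 0,"z": 0,"twist": 0,"claw": 0.5}]}}

```text
time: 6.85
tcp_pos: [0.5265, -0.1081, 0.1028]
ee_rot: [[0.977, -0.212, -0.0], [-0.212, -0.977, 0.0], [-0.0, -0.0, -1.0]]
contact_force: [-0.3, 0.9, 0.2]
width: 0.502
grip_force: 0.4
```

Run:
```python
from h import *
rep(); base("scene")
```

```text
t 6.85 unit [-26.3  -2.2] z 0.10278373183987585 yawerr -0.016697088985811362 tilt [-5.30940468e-05 -3.71000001e-05 -9.99999998e-01] F [-0.25  0.94  0.24] w 0.5016433996651387
scene base [4.  0.2] 31.910194396972656 mean [11.4 -5.4] 259 z [0.1017 0.1073 0.1093]
```

Request:
{"api": "send_rows", "payload": {"commands": [{"x": 0.003,"y": 0,"z": 0,"twist": 0,"claw": 0.5},{"x": 0.003,"y": 0,"z": 0,"twist": 0,"claw": 0.5},{"x": 0.003,"y": 0,"z": 0,"twist": 0,"claw": 0.5},{"x": 0.003,"y": 0,"z": 0,"twist": 0,"claw": 0.5},{"x": 0.003,"y": 0,"z": 0,"twist": 0,"claw": 0.5},{"x": 0.003,"y": 0,"z": 0,"twist": 0,"claw": 0.5},{"x": 0.003,"y": 0,"z": 0,"twist": 0,"claw": 0.5},{"x": 0.003,"y": 0,"z": 0,"twist": 0,"claw": 0.5},{"x": 0.003,"y": 0,"z": 0,"twist": 0,"claw": 0.5},{"x": 0.002,"y": 0,"z": 0,"twist": 0,"claw": 0.5},{"x": 0,"y": 0,"z": 0,"twist": 0,"claw": 0.5},{"x": -0.005,"y": 0,"z": 0,"twist": 0,"claw": 0.5},{"x": -0.02,"y": 0,"z": 0,"twist": 0,"claw": 0.5},{"x": -0.03,"y": 0,"z": 0,"twist": 0,"claw": 0.5},{"x": -0.02,"y": 0,"z": -0.03,"twist": 0,"claw": 0.5},{"x": -0.02,"y": 0,"z": -0.04,"twist": 0,"claw": 0},{"x": -0.01,"y": 0,"z": -0.04,"twist": 0,"claw": 0},{"x": 0,"y": 0,"z": -0.02,"twist": 0,"claw": 0},{"x": 0,"y": 0,"z": 0,"twist": 0,"claw": 0},{"x": 0,"y": 0,"z": 0,"twist": 0,"claw": 0}]}}

```text
time: 8.9
tcp_pos: [0.4518, -0.092, 0.2327]
ee_rot: [[0.977, -0.212, 0.001], [-0.212, -0.977, -0.0], [0.001, 0.0, -1.0]]
contact_force: [0.3, -0.0, 0.2]
width: -0.002
grip_force: 0.0
```

Run:
```python
from h import *
rep(); base("scene"); base("top"); s,f,P=wrist("w2"); Z=P[...,2]
D=P[...,:2]-C; ux=D@X*1000; uy=D@Y*1000
b=(abs(Z-.110)<.006)&(abs(uy)<48)&(abs(ux)<94); c,r=cv2.minEnclosingCircle(np.stack([ux[b],uy[b]],1).astype(np.float32)); print("wrist base",c,r,np.median(Z[b]))
w=(Z<.076)&(Z>.04)&(abs(uy)<40)&(ux<-20)&(ux>-80); q=np.stack([ux[w],uy[w]],1).astype(np.float32); print("well",w.sum(),cv2.minEnclosingCircle(q),np.percentile(Z[w],[5,25,50,75,95]))
k=(Z<.071)&(Z>.055)&w; v,u=np.nonzero(k); print(u.mean(),v.mean(),ux[k].mean(),uy[k].mean())
```

```text
t 8.9 unit [-102.8   -2.2] z 0.23271818709976314 yawerr -0.023677637868705723 tilt [ 6.30396822e-04  1.62809280e-04 -9.99999788e-01] F [ 0.28 -0.01  0.23] w -0.002293401473173039
scene base [37.5 -3.4] 26.958148956298828 mean [41.1 -5.5] 270 z [0.1022 0.1074 0.1095]
top base [35.3 -2. ] 29.57260513305664 mean [34.  -1.6] 302 z [0.1059 0.1108 0.1136]
wrist base (28.962013244628906, -2.8877668380737305) 25.33809471130371 0.1094844832511078
well 2411 ((-49.5350341796875, 0.13981866836547852), 23.130765914916992) [0.04476123 0.04583059 0.05815274 0.06688273 0.06890838]
246.99914602903502 116.97523484201537 -51.31669364446542 0.3151425887312756
```

View pics/w2.png

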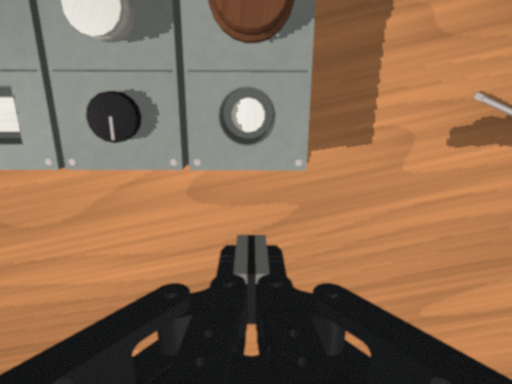

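The base stands clear of the dark line: its centre is at about +36 mm, so it spans 5 to 67 mm. The well, at px (247,117), is at (-49.5, 0.2) with the key up. Next I move over the well with shut fingers.

Request:
{"api": "send_rows", "payload": {"commands": [{"x": 0.025,"y": -0.0025,"z": 0,"twist": 0,"claw": 0},{"x": 0.028,"y": 0,"z": 0.02,"twist": 0,"claw": 0},{"x": 0,"y": 0,"z": 0.03,"twist": 0,"claw": 0},{"x": 0,"y": 0,"z": 0.03,"twist": 0,"claw": 0},{"x": 0,"y": 0,"z": 0.03,"twist": 0,"claw": 0},{"x": 0,"y": 0,"z": 0.012,"twist": 0,"claw": 0},{"x": 0,"y": 0,"z": 0,"twist": 0,"claw": 0},{"x": 0,"y": 0,"z": 0,"twist": 0,"claw": 0},{"x": 0,"y": 0,"z": 0,"twist": 0,"claw": 0}]}}

```text
time: 9.95
tcp_pos: [0.505, -0.1008, 0.112]
ee_rot: [[0.977, -0.212, 0.002], [-0.212, -0.977, -0.0], [0.002, -0.0, -1.0]]
contact_force: [0.1, 0.0, 0.1]
width: -0.005
grip_force: 0.0
```

Run:
```python
from h import *
rep(); base("scene")
```

```text
t 9.95 unit [-48.8   0.4] z 0.1120077672354657 yawerr -0.01798758101498455 tilt [ 1.72467548e-03 -6.43871626e-05 -9.99998511e-01] F [0.05 0.03 0.1 ] w -0.004848759318690645
scene base [38.6 -3.1] 27.576114654541016 mean [41.2 -6. ] 270 z [0.1026 0.1075 0.1093]
```

Request:
{"api": "send_rows", "payload": {"commands": [{"x": -0.0005,"y": 0,"z": 0.006,"twist": 0,"claw": 0},{"x": 0,"y": 0,"z": 0.006,"twist": 0,"claw": 0},{"x": 0,"y": 0,"z": 0.006,"twist": 0,"claw": 0},{"x": 0,"y": 0,"z": 0.004,"twist": 0,"claw": 0},{"x": 0,"y": 0,"z": 0,"twist": 0,"claw": 0},{"x": 0,"y": 0,"z": 0.0015,"twist": 0,"claw": 0},{"x": 0,"y": 0,"z": 0.0015,"twist": 0,"claw": 0},{"x": 0,"y": 0,"z": 0.0015,"twist": 0,"claw": 0},{"x": 0,"y": 0,"z": 0.0015,"twist": 0,"claw": 0},{"x": 0,"y": 0,"z": 0.0015,"twist": 0,"claw": 0}]}}

```text
time: 11.0
tcp_pos: [0.504, -0.1006, 0.0813]
ee_rot: [[0.977, -0.212, 0.0], [-0.212, -0.977, 0.0], [0.0, -0.0, -1.0]]
contact_force: [-0.5, -0.3, 4.3]
width: -0.003
grip_force: 2.0
```

Request:
{"api": "send_rows", "payload": {"commands": [{"x": 0,"y": 0,"z": 0.0015,"twist": 0,"claw": 0},{"x": 0,"y": 0,"z": 0.0015,"twist": 0,"claw": 0},{"x": 0,"y": 0,"z": 0.001,"twist": 0,"claw": 0}]}}

```text
time: 11.3
tcp_pos: [0.504, -0.1006, 0.0772]
ee_rot: [[0.977, -0.212, 0.0], [-0.212, -0.977, 0.0], [0.0, -0.0, -1.0]]
contact_force: [0.7, 0.3, 4.2]
width: 0.001
grip_force: 2.0
```

Request:
{"api": "send_rows", "payload": {"commands": [{"x": 0,"y": 0,"z": 0.0008,"twist": 0,"claw": 0},{"x": 0,"y": 0,"z": 0.0005,"twist": 0,"claw": 0}]}}

```text
time: 11.5
tcp_pos: [0.5041, -0.1006, 0.0768]
ee_rot: [[0.977, -0.212, 0.0], [-0.212, -0.977, -0.0], [0.0, 0.0, -1.0]]
contact_force: [-9.0, 1.4, 30.5]
width: -0.002
grip_force: 15.6
```

The force jumped past 9 N at TCP z 0.0768, so the key is at its stop. Withdrawing.

Request:
{"api": "send_rows", "payload": {"commands": [{"x": 0,"y": 0,"z": -0.003,"twist": 0,"claw": 0},{"x": 0,"y": 0,"z": -0.01,"twist": 0,"claw": 0},{"x": 0,"y": 0,"z": -0.02,"twist": 0,"claw": 0},{"x": 0,"y": 0,"z": -0.03,"twist": 0,"claw": 0},{"x": 0,"y": 0,"z": -0.04,"twist": 0,"claw": 0},{"x": -0.02,"y": 0,"z": -0.04,"twist": 0,"claw": 0},{"x": -0.03,"y": 0,"z": -0.01,"twist": 0,"claw": 0},{"x": 0,"y": 0,"z": 0,"twist": 0,"claw": 0},{"x": 0,"y": 0,"z": 0,"twist": 0,"claw": 0}]}}

```text
time: 12.4
tcp_pos: [0.4549, -0.0901, 0.2297]
ee_rot: [[0.977, -0.212, 0.001], [-0.212, -0.977, -0.0], [0.001, 0.0, -1.0]]
contact_force: [0.0, 0.0, -0.5]
width: 0.002
grip_force: 0.0
```

Run:
```python
from h import *
rep(); base("scene"); base("top"); s,f,P=wrist("w3"); Z=P[...,2]
D=P[...,:2]-C; ux=D@X*1000; uy=D@Y*1000
k=(np.hypot(ux+50,uy)<11); print("key z",np.percentile(Z[k],[5,50,95]), "top z",np.median(Z[(abs(uy)<45)&(abs(ux+10)<3)]))
```

```text
t 12.4 unit [-100.1    0.2] z 0.2296850718817602 yawerr -0.024921384741093622 tilt [ 1.14909534e-03  2.40312379e-04 -9.99999311e-01] F [ 0.03  0.01 -0.53] w 0.0022331100261966923
scene base [36.9 -3. ] 27.30729103088379 mean [40.8 -5.5] 272 z [0.1022 0.1074 0.1093]
top base [35.7 -2.3] 30.21827507019043 mean [33.2 -1.3] 310 z [0.1043 0.1107 0.1132]
key z [0.05642288 0.0576932  0.05872469] top z 0.08165971211525269
```

View pics/w3.png

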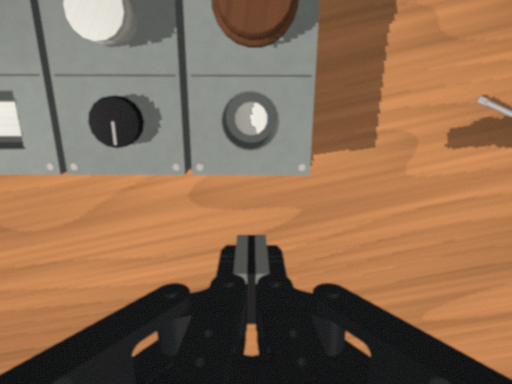

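The key at (250,119) now reads z 0.0577, 24 mm below the rim, so it is fully home. The base is upright on the rear deck, and nothing else has moved.

```bash
python3 -c "
from station import bot
print(bot.finish_job())"
```

```text
the job is handed in; nothing more can be done
None
```

The globe base stands upright on the reset unit's rear deck, about 20 mm behind the dark line. The round key measured fully home, 24 mm below the rim, and the job was handed in at about 12.5 s; the final contact on the key read 30 N before I withdrew.

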